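# Trip test and feed slide of a bench feed box

## Task

Run the safety check on the bench feed box and then set its feed: press the round test button so that the lever drops, let the button come up again, and lift the lever back until it catches and stays up by itself. Then take the upright grip of the slide and move it along its rail, to the left as seen from the robot, until you feel its ball drop into the notch. Stay there: finish while still gripping the slide, at rest in the notch, and do not disturb the paint pots, tape roll and little tree standing round the box.

Things in the scene. Friction and masses are not known exactly. Their poses are not given: they have to be found in the camera images.
- feed_box: flat grey bench box, aluminium top, 180 (x) x 250 (y) x 45 mm high, fixed. Origin: centre of its underside, on the table; z up, x away from the robot (give or take its yaw), y to the left, along the rail. The rail runs along its front (robot) side at x = -55 mm; on the rear half are the test button (right) and the lever between two dark cheeks (left). All below 135 mm over the table.
- button_top (a point): centre of the top face of the grey round test button, 23 mm across, in a black collar; at rest 63 mm over the table, 18 mm over the box top. Pressed straight down, travel 8 mm, springy: about 1.6 N to start, 4.8 N at the bottom. Once it is 4 mm down the lever drops. It springs up when let go.
- test_button (a joint): depth of the test button in m: 0 up, 0.008 fully down.
- trip_lever (a joint): lever angle, rad: about 0.06 up and caught (65 degrees above level, leaning to the robot); 0.87 dropped (15 degrees above level, pointing to the robot). A spring drives it down. Going up it rides over the catch at about 0.5 to 0.1; lift it a little beyond 0 (to about -0.1; hard stop at -0.18), then let go: it settles on the catch and stays up.
- lever_end (a point): centre of the black barrel at the lever's free end: 16 mm in diameter, axis along the box's y, flat end faces 16 mm apart (pinch it across y, from above). It moves on an arc of 62 mm radius about the axis through lever_pivot; lifting takes 1.5 to 4 N here. 84 mm over the table when dropped, 124 mm when up; the bare box top (45 mm) is below it.
- lever_pivot (a point): axis of the lever's hinge (along the box's y), 68 mm over the table, fixed on the box. Two cheeks 30 mm long (x), 6 mm thick stand 10 mm either side of it, up to 78 mm over the table.
- slide_grip (a point): centre of the slide's upright black grip, a plate 30 mm (x) x 16 mm (y, along the rail) x 37 mm high on a dark carriage 40 x 46 mm. The point is 91 mm over the table, the carriage's top 71.5 mm, the grip's top 109 mm. Pinch it along the rail (16 mm) from above. The spring ball sits under its centre.
- slide (a joint): travel of the slide, m, along the box's +y (left): 0 right end stop, 0.140 left end stop; starts at 0 to 0.025. Drag on the flat 1 to 2 N. The notch is at a different place each time, between 0.062 and 0.118, level (along the rail) with a small round steel screw head, 9 mm, that shows in a dark slot in the box top just behind the rail.
- detent_ball (a joint): drop of the slide's spring ball, m: about 0.0005 on the flat, 0.0033 seated in the notch, over 0.0014 within about 1.5 mm of the notch centre; a single reading is noisy. From 6 mm before the centre the ball pulls the slide forward (up to about 6 N); going on past the centre takes 11 to 15 N. Let loose within 3 mm of the centre, the slide centres itself.
- pot_blue_mid (a point): bystander: centre of a blue paint pot, 39 mm across, 40 mm high, loose on the table right of the box.
- pot_green_mid (a point): bystander: centre of an open green paint pot, 37 mm across, 34 mm high, loose on the table right of the box.
- tape_mid (a point): bystander: centre of a grey tape roll lying flat, 106 mm across, 48 mm high, loose on the table left of the box.
- tree_mid (a point): bystander: centre of a little dark green model tree, 27 mm across, 71 mm high, loose on the table behind the box.

How it is judged (in metres and radians):
On the way, in this order (a step that is already met when the one before it is completed fails the run):
1. the test button has made the lever drop, nothing pulling on the lever (value of joint trip_lever above 0.6 rad and contact force between each of the arm, the fingers and trip_lever below 0.1 N), for 0.1 s.
2. the lever is up again and stays on its catch untouched, the button up (value of joint trip_lever below 0.2 rad and contact force between the fingers and trip_lever below 0.1 N and value of joint test_button below 0.002 m), for 0.2 s.
At the end, for the whole second after the job is handed in: The lever stands on its catch (under 0.2 rad), the button is up (under 2 mm), the slide's ball is down in the notch by more than 1.4 mm of its 3.3 mm (slide within about 1.5 mm of the notch centre), the slide is at rest (under 5 mm/s), and the fingers still bear on the slide with more than 1.5 N (value of joint trip_lever below 0.2 rad and value of joint test_button below 0.002 m and value of joint detent_ball above 0.0014 m and velocity of joint slide between -0.005 and 0.005 m/s and contact force between the fingers and slide above 1.5 N); the arm keeps its last pose, push and grip.
It fails at once if the blue pot is pushed more than 25 mm or knocked over (distance of pot_blue_mid from where it was at the start of the episode above 0.025 m).
It fails at once if the green pot is pushed more than 25 mm or knocked over (distance of pot_green_mid from where it was at the start of the episode above 0.025 m).
It fails at once if the tape roll is pushed more than 25 mm or knocked over (distance of tape_mid from where it was at the start of the episode above 0.025 m).
It fails at once if the little tree is pushed more than 25 mm or knocked over (distance of tree_mid from where it was at the start of the episode above 0.025 m).
It also fails if it takes over 61 s, if anything falls off the work surface, if the arm or the gripper's body presses on something with over 40 N, if the wrist force passes 120 N, or if a joint passes its speed limit or range.

## Robot

A 6-joint arm with a two-finger parallel gripper is mounted at the origin on a cart in front of the work surface, level with it; the furniture and walls round the work are solid. World frame = base frame: x ahead of the robot, y to its left, z up, the work surface at z = 0. Lengths are in m, angles in degrees, forces in N, time in s.
With the tool pointing down it reaches from about 0.35 to 0.875 m from the base axis. Payload 4.2 kg.
Tool frame: the origin (TCP) lies midway between the tips of the shut fingers; the grasp point (between the pads) lies 19 mm behind it; z points along the fingers, y is the line along which they close (so a half turn about z gives the same grasp; the last joint's range is limited). The gripper opens to 87 mm and grips with 3 to 60 N. Pads are 19 mm wide; open, the fingers measure 117 mm over their backs; the gripper's body (75 mm by 190 mm) begins 51 mm behind the grasp point.
Start: joints at [86.837, 22.042, 0.453, 0, -68.411, -14.817], TCP at [0.193, 0.594, 0.223] pointing down, gripper open.
Joint ranges: [-179.83, 179.83], [-69.29, 118.12], [-61.27, 80.66], [-181.25, 117.63], [-171.15, -9.14], [-177.46, 177.46]. Speed limits (degrees/s): [159.86, 159.86, 180, 180, 180, 180].

## Interface

Orientations are given as a 3x3 rotation matrix whose columns are the frame's x, y, z axes.
In Python, from station import r, cams gives the robot as it stands.
- The arm moves only by the tool play_rows, never from a script. Its argument "commands" is text: rows parted by semicolons, each of 6 numbers parted by spaces: the shift along the world's x, y, z normalised to -1 to 1, where 1 is 30 mm, then the turn, a rotation vector about the world's x, y, z normalised to -1 to 1, where 1 is 0.15 rad. A call has 1 to 20 rows; each row shifts and turns the commanded pose from where the row before left it; what a row does not reach is not made up. A row lasts 1/10 s, in which the tool goes at most 50 mm and 8.59 degrees, less where a joint would pass 70% of its speed; a pose out of reach is approached as far as the arm can. A call with a number of a shift or a turn outside -1 to 1 is refused whole. A call with a gripper value outside its range is refused whole. "grip" is the finger opening in mm, from 0 to 87, set as the call begins (left out, the last holds). The fingers move at their own pace and stop on an object; the grip force is fixed at half the most. Time passes only in rows, so rows that do not move let the fingers close. It gives the time, the measured TCP pose, the force, the opening and the grip force at its end, in the units of the state.
- r.sense(): the state, without advancing time (a new reading comes with each control period).
- cams.capture(name): name is "side" or "top"; returns (picture, depth): 384x512x3 uint8, blue, green, red; 384x512 float32, m along the optical axis (not along the pixel's ray), 0 where there is no reading.
- cams.camera_info(name): a dict with "mtx" (3x3 intrinsics, pixels), "R" (3x3) and "t" (3): a world point X has camera coordinates R X + t. Camera axes: x right, y down, z forward; pixel columns grow to the right and rows downward; lengths in m; the calibration is good to about 2 mm. A picture is of the moment at which its call begins. camera_info takes no time and is no camera call.
- r.finish_job(): hands the job in; it is judged then, once.
The state is a dict: "time_s": time; "joints": joint angles; "joint_velocities": joint speeds; "effort": joint torques, N m; "tcp_pos": TCP position; "ee_rot": TCP orientation; "wrist_force": force on the tool from outside, world axes, zero at the start; "moment": the same for the moment, N m; "gripper_width": opening from 0.0 (shut) to 1.0 (fully open); "gripper_force": force on a finger pad.
Only numpy, scipy, OpenCV 4.12 (cv2) and the standard library are available. Lean on these libraries where they do the work, as an engineer would, in place of code of your own. Each camera call takes 0.05 s, during which the arm holds its last target. There are 200 camera calls.

## Working session

There is one attempt and no reset: what is moved stays moved. The work goes in short steps, Python scripts to look and compute and a tool call to move; the robot and the scene stay as the last step left them, time stands still between calls to the robot, and variables do not carry over. Pictures are saved under pics/ and viewed, at most 10 in all, crops included, and the job is handed in when it is done.

Besides the shell and the picture viewer there is one more tool, called after "Request:" by a JSON object that holds its "api" and its "payload", one argument or row to a line. play_rows: Moves the arm, as the interface text tells. Scaled input: -1 to 1 covers 30 mm each way for a shift and 0.15 rad each way for a turn. Its arguments: {"type":"object","properties":{"commands":{"type":"string"},"grip":{"type":"number"}},"required":["commands"]}

```bash
mkdir -p pics; ls
python3 - <<'E'
from station import r,cams
import cv2,numpy as np
s=r.sense();print(s['time_s'],s['tcp_pos'],s['ee_rot'],s['gripper_width'],s['wrist_force'])
for n in('top','side'):
    p,d=cams.capture(n);cv2.imwrite(f'pics/{n}0.png',p);np.savez(f'{n}0.npz',p=p,d=d);i=cams.camera_info(n);print(n,i, -np.array(i['R']).T@np.array(i['t']))
E
```

```text
pics
0.0 [0.19272495 0.59390051 0.22145434] [[ 9.51107840e-01 -3.08858410e-01 -5.99407607e-04]
 [-3.08858981e-01 -9.51105493e-01 -2.11431272e-03]
 [ 8.29233986e-05  2.19607183e-03 -9.99997585e-01]] 1.000074209711362 [ 0.60486014  0.87209646 -0.32836921]
top {'mtx': array([[492.49738696,   0.        , 253.57511581],
       [  0.        , 492.49738696, 189.29457992],
       [  0.        ,   0.        ,   1.        ]]), 'R': array([[-0.01755558, -0.99982691,  0.00615975],
       [-0.99389393,  0.01677953, -0.10905639],
       [ 0.10893416, -0.00803668, -0.99401648]]), 't': array([0.0427891 , 0.58298911, 1.47516019])} [0.41948519 0.0448548  1.52964866]
side {'mtx': array([[357.30862192,   0.        , 257.65654472],
       [  0.        , 357.30862192, 189.4617759 ],
       [  0.        ,   0.        ,   1.        ]]), 'R': array([[ 0.9134157 , -0.40648375, -0.02104102],
       [-0.22644635, -0.4645356 , -0.85611257],
       [ 0.33822154,  0.78675132, -0.51636087]]), 't': array([-0.54090202,  0.23792478,  0.89358751])} [ 0.24571505 -0.8123745   0.65372289]
```

View pics/top0.png

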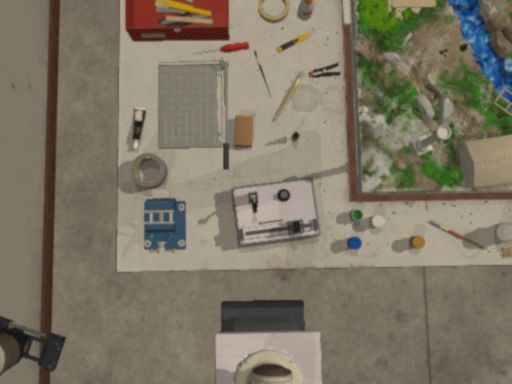

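View pics/side0.png

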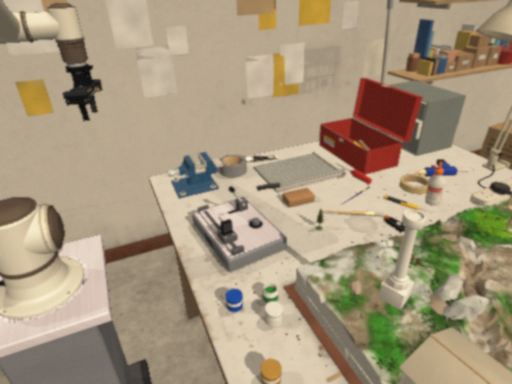

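The top view shows the box at about (277,212), with the button near (284,195), the lever near (253,203) and the slide grip near (295,227). Pots are to the right, tape to the left, the tree at (296,136). I'll enlarge the box in both views.

Run:
```python
import cv2,numpy as np
a=cv2.imread('pics/top0.png')[170:255,225:330];b=cv2.imread('pics/side0.png')[175:275,180:300]
a=cv2.resize(a,(735,595),interpolation=cv2.INTER_CUBIC);cv2.imwrite('pics/c1.png',a)
b=cv2.resize(b,(720,600),interpolation=cv2.INTER_CUBIC);cv2.imwrite('pics/c2.png',b)
```

```text
(no output)
```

View pics/c1.png

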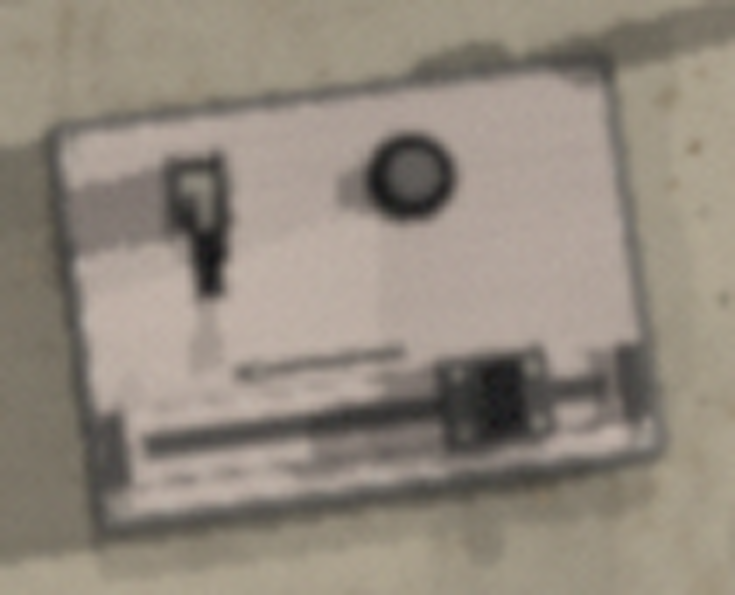

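View pics/c2.png

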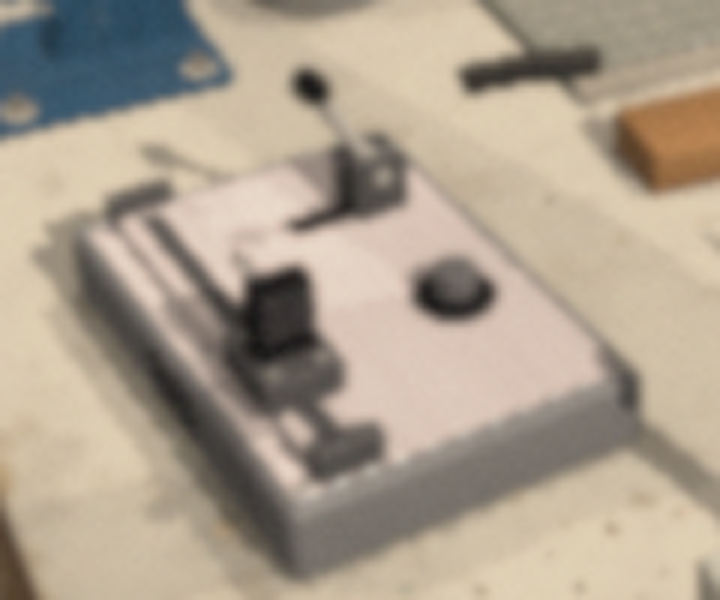

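```bash
cat > h.py <<'E'
import numpy as np,cv2
from station import r,cams
def ray(n,u,v,z):
    i=cams.camera_info(n);R=np.array(i['R']);c=-R.T@np.array(i['t'])
    d=R.T@np.linalg.inv(i['mtx'])@[u,v,1];return c+d*(z-c[2])/d[2]
def proj(n,X):
    i=cams.camera_info(n);q=i['mtx']@(i['R']@np.array(X)+i['t']);return q[:2]/q[2]
def up(u,v):return 225+(u+.5)/7-.5,170+(v+.5)/7-.5
E
python3 - <<'E'
from h import *
P=lambda u,v,z:ray('top',*up(u,v),z)
cs=np.array([P(*c,.045)[:2] for c in((55,130),(605,60),(660,450),(105,530))]);print(cs)
rect=cv2.minAreaRect((cs*1000).astype(np.float32));print(rect)
c=cs.mean(0);ey=(cs[0]-cs[1])+(cs[3]-cs[2]);ex=(cs[0]-cs[3])+(cs[1]-cs[2])
th=np.arctan2(-ey[0],ey[1]);th2=np.arctan2(ex[1],ex[0]);print('c',c,'yaw',np.degrees([th,th2]),ey/2,ex/2)
R=np.array([[np.cos(th),-np.sin(th)],[np.sin(th),np.cos(th)]])
for n,u,v,z in(('button',410,177,.063),('barrel',210,280,.124),('grip',502,398,.109),('slotL',237,374,.045),('slotR',405,352,.045),('cheeks',196,185,.078)):
    p=P(u,v,z);print(n,p.round(4),'box',(R.T@(p[:2]-c)).round(4))
# side
S=lambda u,v,z:ray('side',180+(u+.5)/6-.5,175+(v+.5)/6-.5,z)
for n,u,v,z in(('button',455,277,.063),('barrel',311,87,.124),('gripTop',276,275,.109)):
    p=S(u,v,z);print('side',n,p.round(4),'box',(R.T@(p[:2]-c)).round(4))
g=cv2.imread('pics/top0.png')
print(g[216:228,256:286].sum(2)//3)
E
```

```text
[[ 0.58678341  0.09691177]
 [ 0.61336516 -0.14243775]
 [ 0.44416861 -0.16095204]
 [ 0.41423347  0.07774581]]
((513.8013305664062, -32.34577941894531), (173.611083984375, 240.82102966308594), 6.338140964508057)
c [ 0.51463766 -0.03218305] yaw [6.74246481 6.29189877] [-0.02825844  0.23902368] [0.17087325 0.01884013]
button [ 0.562  -0.0552  0.063 ] box [ 0.0443 -0.0284]
barrel [0.5152 0.0317 0.124 ] box [0.008  0.0633]
grip [ 0.4655 -0.0877  0.109 ] box [-0.0553 -0.0494]
slotL [0.4799 0.02   0.045 ] box [-0.0284  0.0559]
slotR [ 0.4881 -0.0525  0.045 ] box [-0.0287 -0.017 ]
cheeks [0.5587 0.0364 0.078 ] box [0.0518 0.063 ]
side button [ 0.5581 -0.0644  0.063 ] box [ 0.0394 -0.0371]
side barrel [0.5254 0.0299 0.124 ] box [0.018  0.0603]
side gripTop [ 0.4647 -0.0878  0.109 ] box [-0.0561 -0.0494]
[[169 179 175 176 175 177 177 177 176 176 174 176 176 174 172 175 175 174
  173 174 175 172 172 164 166 162 164 166 166 166]
 [164 172 176 175 176 176 174 175 174 175 176 176 175 173 175 172 176 173
  175 174 175 174 173 168 165 166 167 166 164 166]
 [157 172 174 174 175 174 175 178 175 173 174
[... 505 characters left out ...]
125 126 125 128 131 136
  135 148 156 159 152 145 143 146 147 150 146 133]
 [169 166 141 113 109 125 129 127 133 135 138 148 156 158 159 157 160 160
  160 161 163 155 147 133 125 127 131 127 122 114]
 [172 168 150 138 130 134 141 148 156 157 162 163 163 160 159 160 162 165
  169 170 165 151 140 130 121 120 120 119 119 114]
 [167 168 164 160 160 159 157 157 158 160 164 169 165 158 158 160 163 169
  173 173 172 165 156 145 125 120 118 116 111 111]
 [163 164 167 171 169 168 163 159 158 160 163 174 174 174 171 170 168 162
  162 163 163 156 145 127 111 106 105 101  97  93]
 [161 165 169 177 178 173 175 172 168 168 170 172 174 168 165 157 148 134
  125 124 124 113 103  89  82  76  74  70  66  65]]
```

Run:
```python
from h import *
np.set_printoptions(linewidth=220)
c=np.array([.5146,-.0322]);th=np.radians(6.5);R=np.array([[np.cos(th),-np.sin(th)],[np.sin(th),np.cos(th)]])
for n in('top','side'):
    f=np.load(n+'0.npz');d=f['d'];i=cams.camera_info(n);v,u=np.mgrid[:384,:512]
    C=np.stack([(u-i['mtx'][0,2])/i['mtx'][0,0]*d,(v-i['mtx'][1,2])/i['mtx'][1,1]*d,d],-1)
    W=(C-i['t'])@i['R'];B=np.concatenate([(W[...,:2]-c)@R,W[...,2:]],-1);np.save(n+'B.npy',B)
    m=(abs(B[...,0])<.1)&(abs(B[...,1])<.14)&(d>0)
    print(n,'lid z',np.median(B[m][:,2]))
    q=B[m&(B[...,2]>.03)];print('lid extents',np.percentile(q[:,:2],[0.5,1,99,99.5],axis=0).round(4).tolist())
    def rep(k,mm):
        print(k,mm.sum(),B[mm].mean(0).round(4),B[mm].min(0).round(4),B[mm].max(0).round(4), 'px',u[mm].mean(),v[mm].mean())
    rep('barrel',m&(B[...,2]>.105)&(B[...,0]>-.02))
    rep('lev>.09',m&(B[...,2]>.09)&(B[...,0]>-.02))
    rep('griptop',m&(B[...,2]>.100)&(B[...,0]<-.02))
    rep('button',m&(B[...,2]>.058)&(B[...,0]>.01)&(B[...,1]<.02))
    rep('cheek',m&(B[...,2]>.07)&(B[...,2]<.082)&(B[...,0]>.01)&(B[...,1]>.02))
p=np.mean([cams.capture('top')[0].astype(float).mean(2) for _ in range(12)],0)
np.save('avg.npy',p)
# darkness integrated across slot, per box-y
for y in np.arange(-.03,.07,.003):
    s=[]
    for x in np.arange(-.040,-.017,.001):
        X=c+R@[x,y];q=proj('top',[*X,.045]);s.append(cv2.getRectSubPix(p.astype(np.float32),(1,1),tuple(q))[0,0])
    s=np.array(s);print(round(y,3),round((s.max()-s).sum()),s.min().round(),-40+s.argmin(),end=' | ')
```

```text
top lid z 0.04594347276909111
lid extents [[-0.0889, -0.1228], [-0.0879, -0.1213], [0.0877, 0.1227], [0.0888, 0.1241]]
barrel 35 [0.0211 0.0626 0.1272] [0.013  0.0545 0.1058] [0.0339 0.07   0.1359] px 254.25714285714287 204.85714285714286
lev>.09 40 [0.0232 0.0626 0.1236] [0.013  0.0545 0.0901] [0.0413 0.07   0.1359] px 254.15 204.225
griptop 60 [-0.0545 -0.0506  0.109 ] [-0.069  -0.059   0.1018] [-0.0398 -0.0421  0.1139] px 296.6166666666667 226.21666666666667
button 48 [ 0.045  -0.0296  0.0633] [ 0.0313 -0.0399  0.0584] [ 0.0595 -0.0186  0.0719] px 283.5833333333333 194.60416666666666
cheek 60 [0.0499 0.0631 0.0766] [0.0353 0.0498 0.0701] [0.0648 0.077  0.082 ] px 252.66666666666666 196.58333333333334
side lid z 0.0447794990493549
lid extents [[-0.0925, -0.1258], [-0.0922, -0.1253], [0.0833, 0.1156], [0.0848, 0.1182]]
barrel 40 [0.018  0.0594 0.1231] [0.0099 0.0528 0.1071] [0.0284 0.0703 0.131 ] px 231.65 189.5
lev>.09 53 [0.0213 0.0596 0.1168] [0.0099 0.0528 0.0914] [0.0382 0.0703 0.131 ] px 232.75471698113208 190.9811320754717
griptop 65 [-0.0591 -0.0543  0.1066] [-0.0721 -0.0609
[... 349 characters left out ...]
306 114.0 -40 | -0.021 266 119.0 -40 | -0.018 346 122.0 -40 | -0.015 522 123.0 -40 | -0.012 623 113.0 -28 | -0.009 684 109.0 -28 | -0.006 722 112.0 -28 | -0.003 658 118.0 -28 | -0.0 570 123.0 -27 | 0.003 480 125.0 -29 | 0.006 501 117.0 -29 | 0.009 524 115.0 -29 | 0.012 496 118.0 -28 | 0.015 480 119.0 -28 | 0.018 525 118.0 -28 | 0.021 547 120.0 -27 | 0.024 516 122.0 -27 | 0.027 473 125.0 -29 | 0.03 486 120.0 -29 | 0.033 514 119.0 -29 | 0.036 529 118.0 -28 | 0.039 523 124.0 -28 | 0.042 557 128.0 -30 | 0.045 567 128.0 -30 | 0.048 560 126.0 -29 | 0.051 601 111.0 -29 | 0.054 520 114.0 -29 | 0.057 292 141.0 -29 | 0.06 28 164.0 -18 | 0.063 166 155.0 -18 | 0.066 230 151.0 -18 | 0.069 243 151.0 -18 |
```

Request:
{"api": "play_rows", "payload": {
  "commands": ".5 -.86 0 0 0 -.1;.5 -.86 0 0 0 -.1;.5 -.86 0 0 0 -.1;.5 -.86 0 0 0 -.1;.5 -.86 0 0 0 -.1;.5 -.86 0 0 0 -.1;.5 -.86 0 0 0 -.1;.5 -.86 0 0 0 -.1;.5 -.86 0 0 0 -.1;.5 -.86 0 0 0 -.1;.5 -.86 0 0 0 -.1;.5 -.86 0 0 0 -.1;.5 -.86 0 0 0 -.1;.5 -.86 0 0 0 -.1;.5 -.86 0 0 0 -.1;.5 -.86 0 0 0 -.1;.5 -.86 0 0 0 -.1;.5 -.86 0 0 0 -.1;.5 -.86 0 0 0 -.1;.5 -.86 0 0 0 -.1",
  "grip": 0
}}

```text
time_s: 2.7
tcp_pos: [0.4934, 0.0773, 0.2228]
ee_rot: [[0.817, -0.576, 0.001], [-0.576, -0.817, 0.0], [0.0, -0.001, -1.0]]
wrist_force: [-0.6, 0.5, 0.3]
gripper_width: 0.002
gripper_force: 0.0
```

Request:
{"api": "play_rows", "payload": {
  "commands": ".45 -.9 0 0 0 0;.45 -.9 0 0 0 0;.45 -.9 0 0 0 0;.45 -.9 0 0 0 0;.45 -.9 0 0 0 0;0 0 -.8 0 0 0;0 0 -.8 0 0 0;0 0 -.8 0 0 0;0 0 -.8 0 0 0;0 0 -.8 0 0 0;0 0 0 0 0 0;0 0 0 0 0 0"
}}

```text
time_s: 3.9
tcp_pos: [0.5608, -0.0566, 0.1029]
ee_rot: [[0.818, -0.576, 0.0], [-0.576, -0.818, -0.001], [0.0, 0.0, -1.0]]
wrist_force: [0.9, 0.4, 1.0]
gripper_width: 0.005
gripper_force: 0.0
```

Run:
```python
from h import *
s=r.sense();print(s['tcp_pos'],s['wrist_force'])
a=cams.capture('top')[0][160:250,225:330];b=cams.capture('side')[0][150:265,180:300]
a=cv2.resize(a,(420,360),interpolation=cv2.INTER_CUBIC);b=cv2.resize(b,(376,360),interpolation=cv2.INTER_CUBIC)
cv2.imwrite('pics/d.png',np.hstack([a,b]))
for n in('top','side'):print(n,proj(n,s['tcp_pos']))
```

```text
[ 0.56078803 -0.05661513  0.10294838] [0.92332199 0.39404415 0.99479962]
top [284.54002452 193.91205052]
side [254.82056161 207.26297757]
```

View pics/d.png

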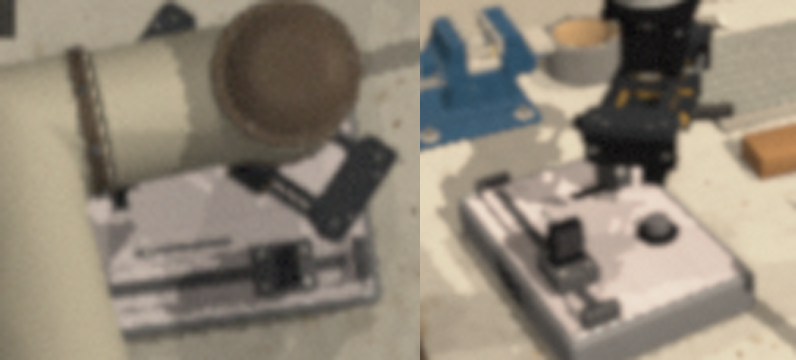

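The button is directly below the fingertips: button at about (658,225) in the side half, finger tip just above it. The lever is clear behind the gripper. Now I'll press.

Request:
{"api": "play_rows", "payload": {
  "commands": "0 0 -.4 0 0 0;0 0 -.4 0 0 0;0 0 -.4 0 0 0;0 0 -.1 0 0 0;0 0 -.1 0 0 0;0 0 -.05 0 0 0;0 0 0 0 0 0;0 0 0 0 0 0"
}}

```text
time_s: 4.8
tcp_pos: [0.5601, -0.0567, 0.0594]
ee_rot: [[0.817, -0.576, -0.0], [-0.576, -0.817, -0.0], [-0.0, 0.0, -1.0]]
wrist_force: [-2.2, -0.3, 2.5]
gripper_width: 0.004
gripper_force: 1.5
```

Request:
{"api": "play_rows", "payload": {
  "commands": "0 0 -.06 0 0 0;0 0 -.06 0 0 0;0 0 0 0 0 0;0 0 0 0 0 0;0 0 0 0 0 0"
}}

```text
time_s: 5.3
tcp_pos: [0.5604, -0.0566, 0.0556]
ee_rot: [[0.818, -0.576, -0.0], [-0.576, -0.818, -0.0], [0.0, 0.0, -1.0]]
wrist_force: [-2.4, -0.3, 4.5]
gripper_width: 0.002
gripper_force: 2.2
```

Run:
```python
from h import *
p,d=cams.capture('side');i=cams.camera_info('side');v,u=np.mgrid[:384,:512]
s=r.sense();print(s['tcp_pos'],s['wrist_force'])
c=np.array([.5146,-.0322]);th=np.radians(6.5);R=np.array([[np.cos(th),-np.sin(th)],[np.sin(th),np.cos(th)]])
for x,z in((.018,.124),(-.016,.084)):
    print(proj('side',[*(c+R@[x,.06]),z]))
b=cv2.resize(p[170:240,210:290],(640,560),interpolation=cv2.INTER_CUBIC);cv2.imwrite('pics/e.png',b)
```

```text
[ 0.56038284 -0.05661123  0.05555197] [-2.12171418 -0.2135556   5.07931026]
[231.54572521 189.13040352]
[221.89650581 204.18740249]
```

View pics/e.png

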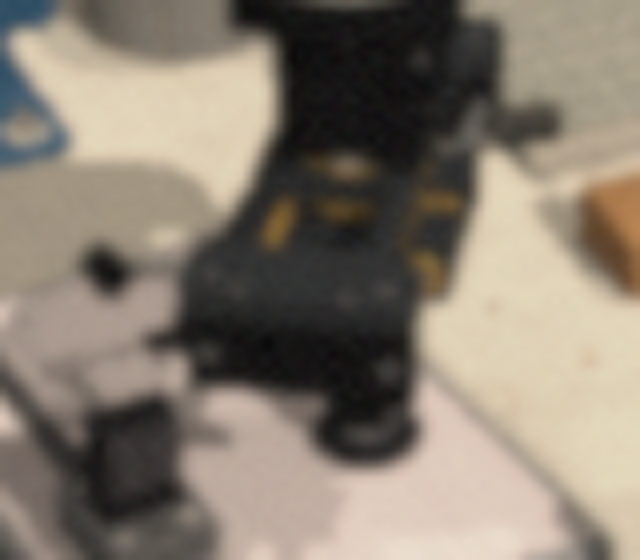

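The barrel shows at (105,267) in the crop, pixel (223,203), so the lever has dropped. I'll lift off the button, turn the tool and move over the lever end.

Request:
{"api": "play_rows", "payload": {
  "commands": "0 0 .5 0 0 0;0 0 1 0 0 0;0 0 1 0 0 0;0 0 1 0 0 0;0 0 .7 0 0 .6;-.36 .47 0 0 0 .6;-.36 .47 0 0 0 .6;-.36 .47 0 0 0 .6;-.36 .47 0 0 0 .6;-.36 .47 0 0 0 .6;-.36 .43 0 0 0 .6;0 0 0 0 0 .65;0 0 0 0 0 0;0 0 0 0 0 0",
  "grip": 50
}}

```text
time_s: 6.75
tcp_pos: [0.4961, 0.0271, 0.1813]
ee_rot: [[0.994, 0.111, 0.001], [0.111, -0.994, 0.0], [0.001, -0.0, -1.0]]
wrist_force: [-0.4, 0.2, 0.3]
gripper_width: 0.576
gripper_force: 0.0
```

Request:
{"api": "play_rows", "payload": {
  "commands": "0 0 -.7 0 0 0;0 0 -.7 0 0 0;0 0 -.7 0 0 0;0 0 -.7 0 0 0;0 0 -.5 0 0 0;0 0 -.3 0 0 0;0 0 -.28 0 0 0;0 0 0 0 0 0;0 0 0 0 0 0"
}}

```text
time_s: 7.65
tcp_pos: [0.4961, 0.0269, 0.0654]
ee_rot: [[0.994, 0.113, 0.001], [0.113, -0.994, 0.0], [0.001, -0.0, -1.0]]
wrist_force: [0.4, -0.2, -0.1]
gripper_width: 0.571
gripper_force: 0.0
```

Request:
{"api": "play_rows", "payload": {
  "commands": "0 0 0 0 0 0;0 0 0 0 0 0;0 0 0 0 0 0;0 0 0 0 0 0;0 0 0 0 0 0;0 0 0 0 0 0",
  "grip": 8
}}

```text
time_s: 8.25
tcp_pos: [0.4955, 0.029, 0.0652]
ee_rot: [[0.994, 0.113, 0.001], [0.113, -0.994, 0.003], [0.001, -0.003, -1.0]]
wrist_force: [-3.9, 11.4, 2.5]
gripper_width: 0.178
gripper_force: 30.0
```

Request:
{"api": "play_rows", "payload": {
  "commands": "0 .07 0 0 0 0;0 0 0 0 0 0;.08 .01 .24 0 0 0;0 0 0 0 0 0;.108 .012 .228 0 0 0;0 0 0 0 0 0;.135 .015 .213 0 0 0;0 0 0 0 0 0;.16 .018 .195 0 0 0;0 0 0 0 0 0;0 0 0 0 0 0"
}}

```text
time_s: 9.35
tcp_pos: [0.5084, 0.0307, 0.0905]
ee_rot: [[0.994, 0.112, -0.004], [0.112, -0.994, 0.0], [-0.004, -0.001, -1.0]]
wrist_force: [-4.0, 4.6, -4.4]
gripper_width: 0.176
gripper_force: 30.0
```

Request:
{"api": "play_rows", "payload": {
  "commands": ".182 .02 .174 0 0 0;0 0 0 0 0 0;.2 .023 .15 0 0 0;0 0 0 0 0 0;.218 .025 .124 0 0 0;0 0 0 0 0 0;.232 .026 .1 0 0 0;0 0 0 0 0 0;0 0 0 0 0 0"
}}

```text
time_s: 10.25
tcp_pos: [0.5328, 0.0335, 0.1077]
ee_rot: [[0.994, 0.113, -0.005], [0.113, -0.994, -0.0], [-0.005, -0.0, -1.0]]
wrist_force: [-6.2, 5.6, 1.0]
gripper_width: 0.177
gripper_force: 30.0
```

Request:
{"api": "play_rows", "payload": {
  "commands": ".08 .01 .025 0 0 0;0 0 0 0 0 0;0 0 0 0 0 0"
}}

```text
time_s: 10.55
tcp_pos: [0.5347, 0.0337, 0.1085]
ee_rot: [[0.994, 0.113, -0.006], [0.113, -0.994, -0.0], [-0.006, -0.0, -1.0]]
wrist_force: [-7.2, 5.5, 2.3]
gripper_width: 0.182
gripper_force: 30.0
```

Request:
{"api": "play_rows", "payload": {
  "commands": "0 0 0 0 0 0;0 0 0 0 0 0;0 0 0 0 0 0;0 0 0 0 0 0;0 0 0 0 0 0",
  "grip": 50
}}

```text
time_s: 11.05
tcp_pos: [0.5377, 0.0335, 0.1087]
ee_rot: [[0.994, 0.113, 0.0], [0.113, -0.994, -0.0], [0.0, 0.0, -1.0]]
wrist_force: [-1.1, -0.0, 0.5]
gripper_width: 0.523
gripper_force: 0.0
```

Request:
{"api": "play_rows", "payload": {
  "commands": "0 0 .5 0 0 0;0 0 1 0 0 0;0 0 1 0 0 0;-1 0 .5 0 0 0;-1 -.5 0 0 0 0;-1 -1 0 0 0 0;0 -1 0 0 0 0;0 -1 0 0 0 0;0 0 0 0 0 0;0 0 0 0 0 0"
}}

```text
time_s: 12.05
tcp_pos: [0.4474, -0.0718, 0.1986]
ee_rot: [[0.994, 0.112, 0.0], [0.112, -0.994, 0.0], [0.0, -0.0, -1.0]]
wrist_force: [0.4, -1.1, -0.3]
gripper_width: 0.575
gripper_force: 0.0
```

Run:
```python
from h import *
s=r.sense();print(s['tcp_pos'],s['wrist_force'])
p,d=cams.capture('side');p2,_=cams.capture('top')
a=cv2.resize(p[160:250,195:285],(400,400),interpolation=cv2.INTER_CUBIC);b=cv2.resize(p2[170:260,225:315],(400,400),interpolation=cv2.INTER_CUBIC)
cv2.imwrite('pics/f.png',np.hstack([a,b]))
```

```text
[ 0.4473792  -0.07176287  0.19858977] [ 0.43789061 -1.11794593 -0.25020989]
```

View pics/f.png

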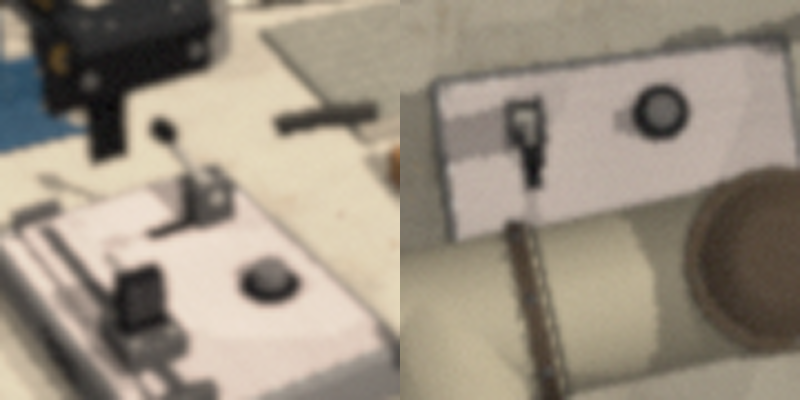

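The lever stands up on its catch (barrel at about (163,130) in the left half, same pixel as at the start) and the button is up. Next is the slide grip.

Request:
{"api": "play_rows", "payload": {
  "commands": ".3 -.3 0 0 0 0;.3 -.28 0 0 0 0;0 0 -.7 0 0 0;0 0 -.7 0 0 0;0 0 -.7 0 0 0;0 0 -.7 0 0 0;0 0 -.5 0 0 0;0 0 -.4 0 0 0;0 0 -.28 0 0 0;0 0 0 0 0 0;0 0 0 0 0 0"
}}

```text
time_s: 13.25
tcp_pos: [0.4661, -0.0887, 0.0793]
ee_rot: [[0.994, 0.114, 0.0], [0.114, -0.994, -0.0], [0.0, 0.0, -1.0]]
wrist_force: [0.3, 0.2, 0.2]
gripper_width: 0.576
gripper_force: 0.0
```

Request:
{"api": "play_rows", "payload": {
  "commands": "0 0 0 0 0 0;0 0 0 0 0 0;0 0 0 0 0 0;0 0 0 0 0 0;0 0 0 0 0 0;0 0 0 0 0 0",
  "grip": 8
}}

```text
time_s: 13.85
tcp_pos: [0.4654, -0.0885, 0.0793]
ee_rot: [[0.994, 0.113, 0.0], [0.113, -0.994, 0.0], [0.0, -0.0, -1.0]]
wrist_force: [0.3, 2.4, 1.3]
gripper_width: 0.185
gripper_force: 30.0
```

Request:
{"api": "play_rows", "payload": {
  "commands": "-.03 .265 0 0 0 0;-.03 .265 0 0 0 0;-.03 .265 0 0 0 0;-.03 .265 0 0 0 0;-.03 .265 0 0 0 0;-.03 .265 0 0 0 0;-.03 .265 0 0 0 0;-.03 .265 0 0 0 0;-.03 .265 0 0 0 0;-.03 .265 0 0 0 0;0 0 0 0 0 0;0 0 0 0 0 0"
}}

```text
time_s: 15.05
tcp_pos: [0.4562, -0.0076, 0.0793]
ee_rot: [[0.994, 0.114, 0.0], [0.114, -0.994, 0.002], [0.0, -0.002, -1.0]]
wrist_force: [-3.4, 5.0, 6.2]
gripper_width: 0.184
gripper_force: 30.0
```

Request:
{"api": "play_rows", "payload": {
  "commands": "-.0076 .066 0 0 0 0;-.0076 .066 0 0 0 0;0 0 0 0 0 0"
}}

```text
time_s: 15.35
tcp_pos: [0.4558, -0.0045, 0.0792]
ee_rot: [[0.994, 0.114, -0.0], [0.114, -0.994, 0.001], [-0.0, -0.001, -1.0]]
wrist_force: [-1.3, 0.0, 5.5]
gripper_width: 0.184
gripper_force: 30.0
```

Request:
{"api": "play_rows", "payload": {
  "commands": "-.0076 .066 0 0 0 0;0 0 0 0 0 0;0 0 0 0 0 0"
}}

```text
time_s: 15.65
tcp_pos: [0.4556, -0.0026, 0.0792]
ee_rot: [[0.994, 0.113, -0.0], [0.113, -0.994, 0.001], [-0.0, -0.001, -1.0]]
wrist_force: [-1.7, 1.6, 4.9]
gripper_width: 0.181
gripper_force: 30.0
```

Request:
{"api": "play_rows", "payload": {
  "commands": "-.0076 .066 0 0 0 0;0 0 0 0 0 0;0 0 0 0 0 0"
}}

```text
time_s: 15.95
tcp_pos: [0.4554, -0.0007, 0.0792]
ee_rot: [[0.994, 0.113, -0.0], [0.113, -0.994, 0.001], [0.0, -0.001, -1.0]]
wrist_force: [-2.3, 0.2, 4.6]
gripper_width: 0.181
gripper_force: 30.0
```

Request:
{"api": "play_rows", "payload": {
  "commands": "-.0076 .066 0 0 0 0;0 0 0 0 0 0;0 0 0 0 0 0"
}}

```text
time_s: 16.25
tcp_pos: [0.4552, 0.0013, 0.0792]
ee_rot: [[0.994, 0.113, -0.0], [0.113, -0.994, 0.001], [0.0, -0.001, -1.0]]
wrist_force: [-1.7, -0.2, 5.5]
gripper_width: 0.179
gripper_force: 30.0
```

Request:
{"api": "play_rows", "payload": {
  "commands": "-.0076 .066 0 0 0 0;0 0 0 0 0 0;0 0 0 0 0 0"
}}

```text
time_s: 16.55
tcp_pos: [0.4549, 0.0035, 0.0792]
ee_rot: [[0.994, 0.113, -0.0], [0.113, -0.994, 0.001], [0.0, -0.001, -1.0]]
wrist_force: [-2.1, 0.5, 6.5]
gripper_width: 0.181
gripper_force: 30.0
```

Request:
{"api": "play_rows", "payload": {
  "commands": "-.0076 .066 0 0 0 0;0 0 0 0 0 0;0 0 0 0 0 0"
}}

```text
time_s: 16.85
tcp_pos: [0.4547, 0.0057, 0.0792]
ee_rot: [[0.994, 0.113, -0.0], [0.113, -0.994, 0.001], [0.0, -0.001, -1.0]]
wrist_force: [-3.3, 1.4, 5.6]
gripper_width: 0.182
gripper_force: 30.0
```

Request:
{"api": "play_rows", "payload": {
  "commands": "-.0076 .066 0 0 0 0;0 0 0 0 0 0;0 0 0 0 0 0"
}}

```text
time_s: 17.15
tcp_pos: [0.4544, 0.0079, 0.0792]
ee_rot: [[0.994, 0.113, 0.0], [0.113, -0.994, 0.001], [0.0, -0.001, -1.0]]
wrist_force: [-2.8, 3.4, 6.3]
gripper_width: 0.182
gripper_force: 30.0
```

Request:
{"api": "play_rows", "payload": {
  "commands": "-.004 .033 0 0 0 0;0 0 0 0 0 0;0 0 0 0 0 0"
}}

```text
time_s: 17.45
tcp_pos: [0.4543, 0.0084, 0.0792]
ee_rot: [[0.994, 0.113, -0.0], [0.113, -0.994, 0.001], [-0.0, -0.001, -1.0]]
wrist_force: [-2.1, 1.8, 5.4]
gripper_width: 0.181
gripper_force: 30.0
```

Request:
{"api": "play_rows", "payload": {
  "commands": "-.004 .033 0 0 0 0;0 0 0 0 0 0;0 0 0 0 0 0"
}}

```text
time_s: 17.75
tcp_pos: [0.4543, 0.0088, 0.0792]
ee_rot: [[0.994, 0.113, -0.0], [0.113, -0.994, 0.0], [-0.0, -0.0, -1.0]]
wrist_force: [-1.1, -1.6, 5.7]
gripper_width: 0.179
gripper_force: 30.0
```

Request:
{"api": "play_rows", "payload": {
  "commands": "-.004 .033 0 0 0 0;0 0 0 0 0 0;0 0 0 0 0 0"
}}

```text
time_s: 18.05
tcp_pos: [0.4543, 0.0091, 0.0792]
ee_rot: [[0.994, 0.114, -0.0], [0.114, -0.994, -0.001], [-0.0, 0.001, -1.0]]
wrist_force: [-1.0, -6.1, 4.9]
gripper_width: 0.181
gripper_force: 30.0
```

Request:
{"api": "play_rows", "payload": {
  "commands": ".004 -.04 0 0 0 0;0 0 0 0 0 0;0 0 0 0 0 0;0 0 0 0 0 0;0 0 0 0 0 0;0 0 0 0 0 0"
}}

```text
time_s: 18.65
tcp_pos: [0.4543, 0.0087, 0.0792]
ee_rot: [[0.994, 0.113, -0.0], [0.113, -0.994, 0.0], [-0.0, -0.0, -1.0]]
wrist_force: [-2.4, -1.0, 6.1]
gripper_width: 0.184
gripper_force: 30.0
```

Run:
```python
from h import *
s=r.sense();print(s['tcp_pos'],s['wrist_force'],s['gripper_force'])
p,d=cams.capture('side')
cv2.imwrite('pics/g.png',cv2.resize(p[170:245,200:300],(800,600),interpolation=cv2.INTER_CUBIC))
```

```text
[0.45430282 0.00866872 0.07921828] [-2.37473102 -1.02829824  6.09158847] 30.000162762589753
```

View pics/g.png

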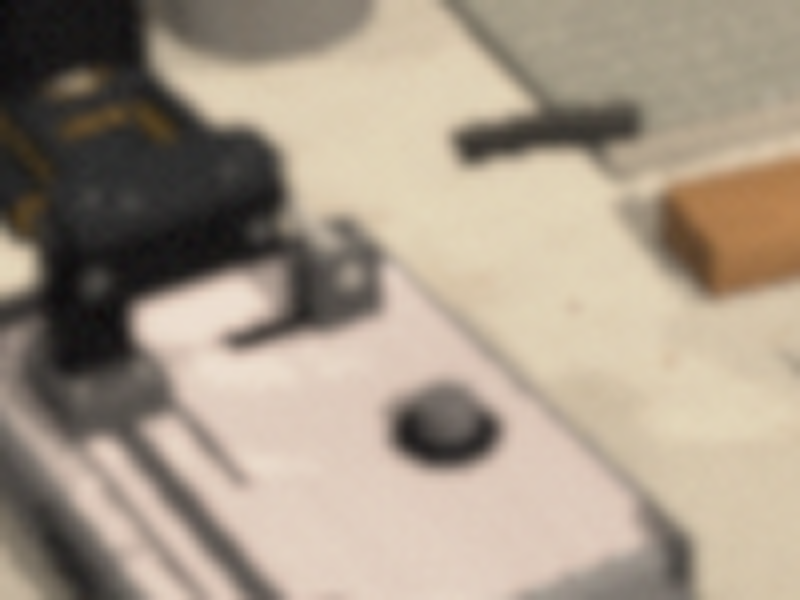

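The slide is seated and gripped at about (100,330), the button is up at (445,415), and nothing is at the dropped-lever position. I'm handing the job in.

```bash
python3 -c "
from station import r
print(r.finish_job())"
```

```text
the job is handed in; nothing more can be done
None
```

I handed the job in at about 19 s, but the judge returned no verdict. The button press dropped the lever, and it was seen back up on its catch. The slide is still gripped at 30 N, about 98 mm left of its start; the force pulled forward, then rose against further travel, so I take it to be in the notch.

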